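# Take up the canister clamp with the star wheel

## Task

Lift the orange-handled lever tool out of its stand and, working its blade through the slot in the lid of the blue clamp housing, advance the brass star wheel tooth by tooth in the direction of the red arrow until the rubber shoe bears on the steel canister and the wheel comes up firm; work gently, never prying hard on the wheel or housing once resistance rises, and touch the clamp only with the tool. Then put the tool back down fully in its stand, upright, and let go, leaving the loose things around undisturbed.

Things in the scene. Friction and masses are not known exactly. Their poses are not given: they have to be found in the camera images.
- clamp: Fixed canister clamp: aluminium base plate 250 x 160 x 10 mm, a blue closed housing 60 (x) x 110 (y) mm, its lid's top 100 mm over the table, and a steel canister, 70 mm diameter, centred 115 mm along +x, black knob up to 124 mm. Origin on the table under the housing's centre; x points from housing to canister, y the way of the red arrow, z up. Over 20 N on any part of it is too hard
- slot (a point): Centre of the access slot in the housing's lid, at the lid's top face (100 mm over the table). The slot is 36 mm long in the clamp's y and 18 mm wide in its x, through a 4 mm lid; axes as clamp. One stroke of the blade along it moves the wheel about one tooth
- shoe_face (a point): Centre of the shoe's rubber face (34 x 34 mm), 52 mm over the table, which moves along the clamp's x towards the canister
- canister_face (a point): The point of the canister's side, 80 mm from the clamp's origin along its x, 52 mm over the table, that the shoe's face must come to bear on
- lever: Lever tool, loose, 130 g, standing in its stand: origin at the underside of its square steel collar (34 x 34 x 6 mm). Above the collar an orange handle 24 (x) x 22 (y) mm in section, 74 mm long (from 6 to 80 mm above the origin). Below it, pointing to -z, a flat steel blade 10 mm wide (x), 4 mm thick (y), 52 mm long
- lever_grip (a point): Centre of the tool's orange handle, 43 mm above the underside of the collar and 95 mm above the blade's tip; axes as lever
- stand: Fixed grey stand block 74 x 74 x 65 mm on a black foot 100 x 100 x 6 mm; origin on the table under its centre. In its top is a pocket 16 (x) x 10 (y) mm, 60 mm deep, that takes the tool's blade; the collar then rests on the block's top
- stand_mouth (a point): Centre of the pocket's mouth, in the stand's top face 65 mm over the table; axes as stand; the tool's origin is here when it is put away (it may be put in either way round)
- flange: Bystander: loose steel ring, 38 mm diameter, 9 mm thick, lying on the clamp's base plate beside the canister
- valve_cap: Bystander: loose black round valve cap, 52 mm diameter, 56 mm high, red band
- spanner: Bystander: loose steel spanner
- driver: Bystander: loose screwdriver
- ipa: Bystander: white plastic bottle, 56 mm diameter, 130 mm high
- gauge_head: Bystander: aluminium cylinder, 44 mm diameter, 60 mm high
- tee: Bystander: small steel pipe tee, 70 mm long, 28 mm high, lying
- wheel_axis (a point): Centre of the brass star wheel inside the housing, 52 mm over the table right under the slot; its axis is the clamp's x. 12 even teeth 6 mm thick with round tips, tip radius 42 mm (6 mm below the lid's top), hub radius 28 mm (20 mm below it), 12 mm wide. Its start angle is unknown: a blade put in may land on a tooth or in a gap. It needs some 1.5 to 4 teeth of advance
- arrow (a point): Head of the red arrow painted on the lid beside the slot. Pushing an upper tooth that way (clamp's +y) advances the wheel: about 3 N of drag at the teeth, it stays where it is left, and turns back as easily if pushed to -y. Each tooth (0.524 rad) drives the shoe 2.1 mm out. Once the shoe meets the canister, resistance at the teeth rises steeply, by some 3 to 5 N per mm of travel
Not all that is in view belongs to the job. Of the things that look like the stand, the middle-sized one is meant.

How it is judged (in metres and radians):
On the way, in this order (a step that is already met when the one before it is completed fails the run):
1. the lever tool has been lifted out of its stand (z of lever in the frame of stand_mouth above 0.055 m), for 0.1 s.
2. the star wheel has been advanced until the shoe bears on the canister, the tool's blade in the slot (x of shoe_face in the frame of clamp above 0.0797 m and horizontal distance between lever and slot below 0.03 m), for 0.1 s.
At the end, for the whole second after the job is handed in: The shoe's rubber face bears on the canister (no more than 0.3 mm short of it), and the lever tool stands released and at rest in its stand's pocket: within 8 mm of its mouth's centre, collar within 4 mm of the stand's top, upright within 0.08 rad (x of shoe_face in the frame of clamp above 0.0797 m and horizontal distance between lever and stand_mouth below 0.008 m and z of lever in the frame of stand_mouth below 0.004 m and angle between lever's own z axis and vertical below 0.08 rad and linear speed of lever below 0.02 m/s); the robot touches nothing.
It fails at once if the tool presses on the clamp (wheel, slot edges, lid) with more than 22 N (contact force between lever and clamp above 22 N).
It fails at once if the robot itself touches the clamp (contact force between any of the fingers, the arm and clamp above 1 N).
It fails at once if a loose bystander is moved by more than 30 mm (distance of any of flange, valve_cap, spanner, driver, ipa, gauge_head, tee from where it was at the start of the episode above 0.03 m).
It also fails if it takes over 72 s, if anything falls off the work surface, if the arm or the gripper's body presses on something with over 40 N, if the wrist force passes 120 N, or if a joint passes its speed limit or range.

## Robot

A 6-joint arm with a two-finger parallel gripper is mounted at the origin on the work surface. World frame = base frame: x ahead of the robot, y to its left, z up, the work surface at z = 0. Lengths are in mm, angles in rad, forces in N, time in s.
With the tool pointing down it reaches from about 400 to 925 mm from the base axis. Payload 12.5 kg.
Tool frame: the origin (TCP) lies at the very end of the fingers, on their centre line; the grasp point (between the pads) lies 19 mm behind it (env.tcp_to_grasp is the distance from the TCP to the grasp point, in mm); z points along the fingers, x is the direction in which the jaws open and shut, and the axes are right-handed (so a half turn about z gives the same grasp; the last joint's range is limited). The gripper opens to 95 mm and grips with 3 to 60 N. Pads are 20 mm wide; open, the fingers measure 119 mm over their backs; the gripper's body (75 mm by 180 mm) begins 59 mm behind the grasp point.
Start: joints at [1.006, 0.491, 1.559, -0, 1.092, -0.106], TCP at [276.782, 560.391, 214.661] pointing down, gripper open.
Joint ranges: [-3.1, 3.1], [-0.84, 2.19], [0.05, 2.79], [-1.13, 4.28], [0.06, 2.93], [-2.69, 2.69]. Speed limits (rad/s): [2.22, 2.22, 2.79, 3.14, 3.14, 3.14].

## Interface

Orientations are given as [roll, pitch, yaw] about the fixed x, y, z axes, in that order (R = Rz(yaw) Ry(pitch) Rx(roll)).
In Python, from cell import env, vision, job gives the robot as it stands.
- The arm moves only by the shell command python3 -m pendant 'ROWS' [OPENING]. ROWS is JSON, a list of rows, each a list of 4 numbers: the shift along the tool's x, y, z in mm, then the turn about the tool's z in degrees. In form: [[tx, ty, tz, turn], ...]. A call has 1 to 8 rows; each row is the pose to reach, as a shift and turn from the pose measured when the call began, along the tool's axes at that moment; what a row does not reach only later rows make up. A row lasts 1/8 s, in which the tool goes at most 62.5 mm and 10.7 degrees, less where a joint would pass 70% of its speed; a pose out of reach is approached as far as the arm can. A call with a gripper value outside its range is refused whole. OPENING is the closure, from 0 (fully open) to 1 (shut), set as the call begins (- or left out, the last holds). The fingers move at their own pace and stop on an object; the grip force is fixed at half the most. Time passes only in rows, so rows that repeat a pose let the fingers close. It gives the time, the measured TCP pose, the force and the opening at its end, in the units of the state.
- env.state(): the state, without advancing time (a new reading comes with each control period).
- vision.read_camera(name): name is "side" or "top" or "wrist"; returns a dict with "pixels" (400x640x3 uint8, red, green, blue), "intrinsics" (3x3 intrinsics, pixels), "k1" (the pictures are not rectified: a ray, as slopes to the right and down, at radius r is drawn at 1 + k1 r^2 times it, then the intrinsics apply), "R" (3x3) and "t" (3): a world point X has camera coordinates R X + t; the wrist camera has in their place "tool_from_camera" (4x4, takes a point from camera to tool coordinates, whose origin is the TCP and whose axes are the tool frame's). Camera axes: x right, y down, z forward; pixel columns grow to the right and rows downward; lengths in mm; the calibration is good to about 2 mm. A picture is of the moment at which its call begins: read the wrist's pose just before it. There is no depth.
- job.job_done(): hands the job in, once; it reports no verdict.
Trained networks look in a picture, given as the dict that the camera call returned (one of the last four; its "shot" number tells which), for a name from the list of things; names that differ only in an ending like _2 or _b are one class to them, and where a whole thing is asked for, a point or a joint stands for the part that bears it (a point fixed in the world has none). Each returns a list of dicts, best first, with "confidence" (0 to 1); they miss things now and then, are a little off and sometimes report something else, mostly with a low value. They report only what shows in the picture. A call takes as long as a camera call. They do not tell look-alikes from the thing itself.
- vision.find_in(picture, query): "at" ([x, y, z] in mm, in the coordinates of the camera as it stood for that picture, good to about 4 mm: the middle of the surface that is visible of it).
- vision.regions_of(picture, query): "pixels" (400x640 bool, what is visible of it).
The state is a dict: "t": time; "joints": joint angles; "qvel": joint speeds; "tau": joint torques, N m; "eef_pos": TCP position; "tcp_rot": TCP orientation; "ft_force": force on the tool from outside, world axes, zero at the start; "moment": the same for the moment, N m; "opening": opening from 0.0 (shut) to 1.0 (fully open).
Only numpy, scipy, OpenCV 4.12 (cv2) and the standard library are available. Lean on these libraries where they do the work, as an engineer would, in place of code of your own. Each camera call takes 0.05 s, during which the arm holds its last target.

## Working session

There is one attempt and no reset: what is moved stays moved. The work goes in short steps, Python scripts to look and compute and a shell command to move; the robot and the scene stay as the last step left them, time stands still between calls to the robot, and variables do not carry over. Pictures are saved under pics/ and viewed, and the job is handed in when it is done.

```bash
mkdir -p pics; ls
python3 - <<'E'
from cell import env, vision, job
import cv2
print(env.state())
for n in ["side","top","wrist"]:
    p=vision.read_camera(n); cv2.imwrite(f"pics/{n}0.png",p["pixels"][:,:,::-1])
    print(n,{k:v for k,v in p.items() if k!="pixels"})
E
```

```text
pics
{'t': 0.0, 'joints': array([ 1.00636190e+00,  4.91556229e-01,  1.55948635e+00, -1.31218638e-05,
        1.09168962e+00, -1.05611031e-01]), 'qvel': array([-0.00187408, -0.00109637, -0.00093535, -0.00027832, -0.00121629,
        0.0015741 ]), 'tau': array([-1.82614363e-03, -6.12641287e+01, -2.58174294e+01,  6.91438140e-02,
        4.83580597e-02, -9.28591339e-05]), 'eef_pos': array([276.65725282, 560.14361323, 214.05111259]), 'tcp_rot': array([-3.14148410e+00,  1.13441548e-03,  1.11197905e+00]), 'ft_force': array([-0.04404631, -0.2306665 , -0.37852481]), 'moment': array([-0.06729657,  0.01901322,  0.04555714]), 'opening': 1.0020055648228194}
side {'intrinsics': array([[497.99343189,   0.        , 318.44579484],
       [  0.        , 497.99343189, 197.05154948],
       [  0.        ,   0.        ,   1.        ]]), 'k1': 0.04018707167790581, 'R': array([[ 0.87562367, -0.48298276,  0.00329415],
       [-0.27573243, -0.50546557, -0.81760393],
       [ 0.39655368,  0.71500505, -0.57577163]]), 't': array([-418.14565857,  204.53720347, 1368.66725703]), 'shot': 1}
top {'intrinsics': array
[... 275 characters left out ...]
],
       [ 0.04634813,  0.01427067, -0.99882341]]), 't': array([   7.63666927,  496.43412827, 1257.09449134]), 'shot': 2}
wrist {'intrinsics': array([[349.27314745,   0.        , 321.62365826],
       [  0.        , 349.27314745, 198.46460179],
       [  0.        ,   0.        ,   1.        ]]), 'k1': -0.036119543763756014, 'tool_from_camera': array([[ 9.99999438e-01, -5.90769560e-04, -8.80011996e-04,
        -1.47379286e+00],
       [ 8.14371397e-04,  9.59657029e-01,  2.81172052e-01,
        -7.90441215e+01],
       [ 6.78401809e-04, -2.81172611e-01,  9.59656971e-01,
        -1.70513571e+02],
       [ 0.00000000e+00,  0.00000000e+00,  0.00000000e+00,
         1.00000000e+00]]), 'shot': 3}
```

View pics/side0.png

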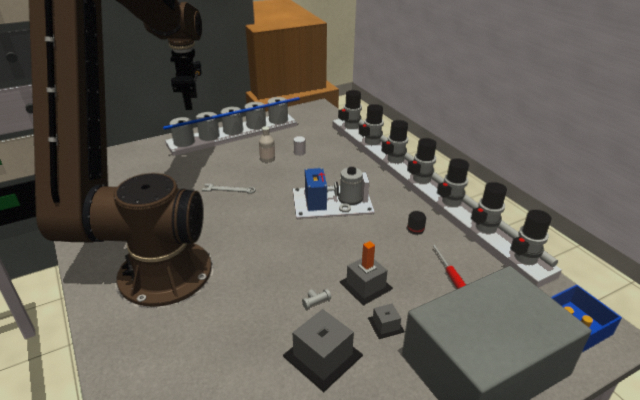

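View pics/top0.png

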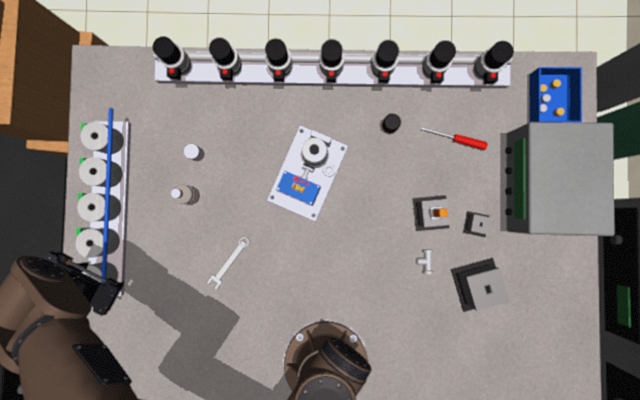

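View pics/wrist0.png

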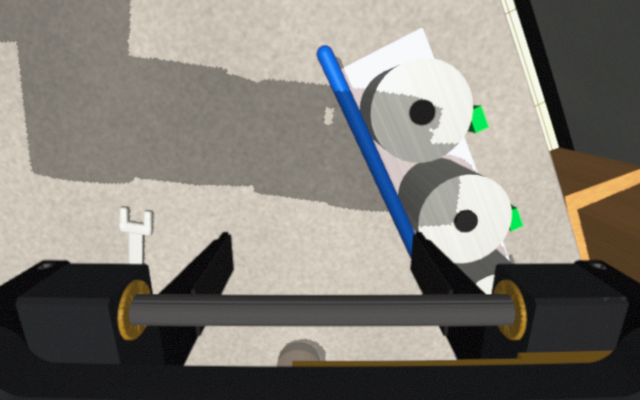

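View crops.

Candidates for the stand: grey block with the orange tool at top (433,212) / side (367,280), middle-sized; small block at top (477,223) / side (386,320); large block at top (482,285) / side (323,345). The middle one, which holds the tool, matches. Next: a close crop and positions.

```bash
cat > h.py <<'E'
from cell import env, vision, job
import cv2, numpy as np
from scipy.spatial.transform import Rotation as Ro
def pose():
    s=env.state(); return Ro.from_euler('xyz',s['tcp_rot']).as_matrix(), np.array(s['eef_pos']), s
def cam(p,pose_=None):
    """returns Rwc, origin : X_w = Rwc Xc + o"""
    if 'R' in p: return p['R'].T, -p['R'].T@p['t']
    R,t,_=pose_; T=p['tool_from_camera']; return R@T[:3,:3], R@T[:3,3]+t
def proj(p,X,ps=None):
    Rc,o=cam(p,ps); c=(np.atleast_2d(X)-o)@Rc; s=c[:,:2]/c[:,2:]; s=s*(1+p['k1']*(s**2).sum(1,keepdims=True))
    K=p['intrinsics']; return s*K[0,0]+K[:2,2]
def ray(p,uv,ps=None):
    K=p['intrinsics']; d=(np.atleast_2d(uv).astype(float)-K[:2,2])/K[0,0]; s=d.copy()
    for _ in range(20): s=d/(1+p['k1']*(s**2).sum(1,keepdims=True))
    Rc,o=cam(p,ps); return o, np.c_[s,np.ones(len(s))]@Rc.T
def onz(p,uv,z,ps=None):
    o,d=ray(p,uv,ps); return o+d*((z-o[2])/d[:,2])[:,None]
def shot(n):
    ps=pose(); return vision.read_camera(n),ps
def tri(p1,a,p2,b,q1=None,q2=None):
    o1,d1=ray(p1,a,q1);o2,d2=ray(p2,b,q2);d1=d1[0];d2=d2[0]
    l=np.linalg.lstsq(np.c_[d1,-d2],o2-o1,rcond=None)[0]; A=o1+d1*l[0];B=o2+d2*l[1]; return (A+B)/2,np.linalg.norm(A-B)
def crop(p,x0,y0,x1,y1,f,name):
    cv2.imwrite(f"pics/{name}.png",cv2.resize(p["pixels"][y0:y1,x0:x1,::-1],None,fx=f,fy=f,interpolation=cv2.INTER_CUBIC))
E
python3 - <<'E'
from h import *
pt,_=shot("top"); ps,_=shot("side")
crop(pt,260,115,500,315,3,"topc"); crop(ps,280,150,440,390,2.5,"sidec")
for p,nm in((pt,"top"),(ps,"side")):
    Rc,o=cam(p)
    for q in ["clamp","lever","stand","slot","shoe_face","arrow","stand_mouth","lever_grip","canister_face"]:
        for r in vision.find_in(p,q)[:3]:
            X=Rc@np.array(r["at"])+o
            print(nm,q,round(r["confidence"],2),X.round(1),proj(p,X)[0].round(0))
print(env.state()['t'])
E
```

```text
top clamp 0.8 [558.7  68.    8.3] [306. 175.]
top lever 0.62 [ 452.  -299.5  109.9] [437. 212.]
top stand 0.83 [ 451.9 -284.5   62.5] [427. 212.]
top stand 0.8 [ 251.6 -428.9   81.1] [481. 285.]
top stand 0.61 [ 421.9 -434.9   41.2] [478. 224.]
top slot 0.64 [564.1  67.8  10.7] [307. 173.]
top shoe_face 0.54 [571.5  67.6  67.5] [306. 168.]
top shoe_face 0.27 [560.9  69.8   6.9] [306. 174.]
top arrow 0.93 [560.9  71.2   8.1] [305. 174.]
top arrow 0.37 [ 452.1 -287.3   67.1] [429. 212.]
top stand_mouth 0.75 [ 446.1 -286.8   64.1] [428. 214.]
top stand_mouth 0.73 [ 419.8 -433.    43.5] [477. 224.]
top stand_mouth 0.69 [ 249.2 -429.5   86. ] [482. 286.]
top lever_grip 0.77 [ 453.  -295.8  111.7] [436. 212.]
top canister_face 0.75 [558.5  64.8  13. ] [307. 175.]
side clamp 0.52 [ 702.7 -195.7   40.5] [417. 223.]
side lever 0.58 [ 442.4 -318.   103.6] [367. 260.]
side stand 0.94 [ 424.1 -331.    35.1] [363. 285.]
side stand 0.64 [ 409.6 -456.3   31.2] [386. 322.]
side slot 0.74 [552.3  31.4  38. ] [334. 199.]
side shoe_face 0.59 [570.7  52.7  53. ] [336. 190.]
side arrow 0.63 [554.   34.6  38.5] [334. 198.]
side stand_mouth 0.8 [ 408.8 -460.    28.9] [387. 324.]
side stand_mouth 0.74 [288.8 293.6  11.9] [228. 187.]
side stand_mouth 0.64 [ 425.3 -336.    32.3] [364. 287.]
side lever_grip 0.8 [ 440.  -315.4  108.6] [366. 258.]
side lever_grip 0.6 [554.1  33.   36.1] [334. 199.]
side canister_face 0.87 [555.7  34.1  41. ] [335. 197.]
1.15
```

View pics/topc.png

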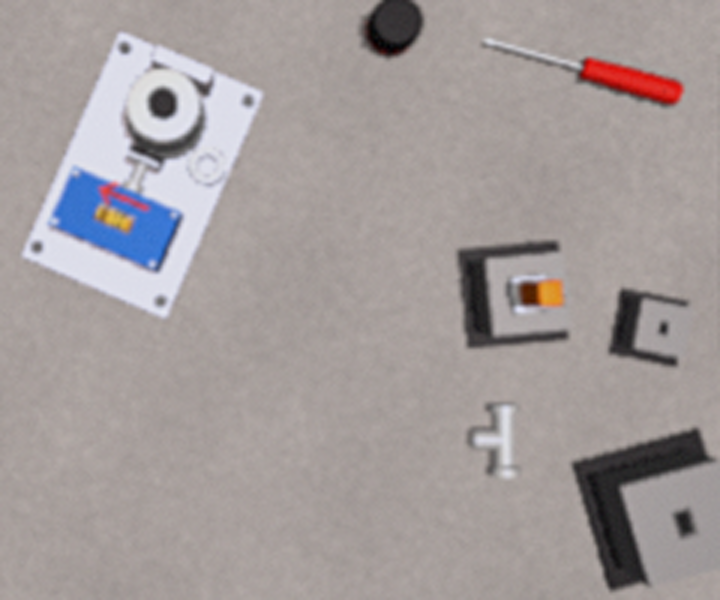

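View pics/sidec.png

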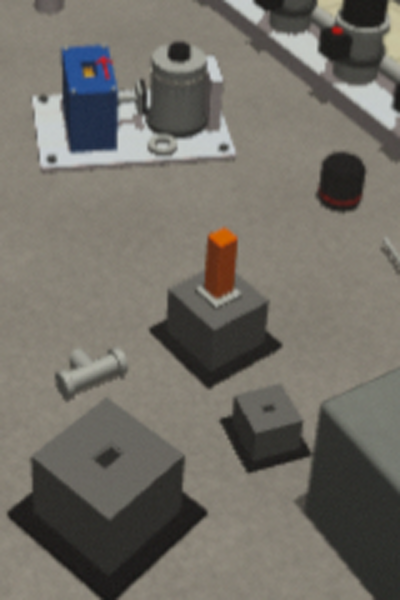

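Run:
```python
from h import *
pt,_=shot("top"); ps,_=shot("side")
f=lambda L:np.array(L)/3+np.array([260,115])-0.33
b=onz(pt,f([(120,33),(262,92),(167,317),(24,257)]),10); print(b.round(1), b.mean(0))
h=onz(pt,f([(78,167),(186,210),(156,270),(48,225)]),100); print(h.round(1),h.mean(0))
for A in (b,h):
    for i in range(4):
        d=A[(i+1)%4]-A[i]; print(np.hypot(*d[:2]).round(1),np.degrees(np.arctan2(d[1],d[0])).round(1))
print("canister knob",onz(pt,f([(162,102)]),124))
print("slot",onz(pt,f([(114,218)]),100))
print("stand top corners",onz(pt,f([(485,258),(560,250),(568,332),(495,342)]),65).round(1))
print("foot corners",onz(pt,f([(458,250),(557,242),(568,338),(469,347)]),6).round(1))
g=lambda x,y:(x/2.5+280,y/2.5+150)
print("handle top tri",tri(pt,f([(552,292)]),ps,[g(222,239)]))
print("slot tri",tri(pt,f([(114,218)]),ps,[g(90,72)]))
print("stand corners side",onz(ps,[g(x,y) for x,y in[(167,286),(214,328),(268,301)]],65).round(1))
```

```text
[[707.7  91.8  10. ]
 [650.2 -52.9  10. ]
 [421.7  38.3  10. ]
 [479.1 183.3  10. ]] [564.69973423  65.12712452  10.        ]
[[561.4 121.8 100. ]
 [523.   19.8 100. ]
 [466.4  46.7 100. ]
 [506.5 148.6 100. ]] [514.32219858  84.21822839 100.        ]
155.7 -111.7
246.0 158.2
155.9 68.4
246.3 -21.8
109.0 -110.7
62.6 154.6
109.5 68.5
61.1 -26.0
canister knob [[620.25316869  43.43815035 124.        ]]
slot [[514.22048964  86.97862259 100.        ]]
stand top corners [[ 484.8 -266.2   65. ]
 [ 493.9 -337.3   65. ]
 [ 415.9 -345.3   65. ]
 [ 405.  -276.4   65. ]]
foot corners [[ 494.7 -252.2    6. ]
 [ 504.6 -350.6    6. ]
 [ 408.9 -362.     6. ]
 [ 397.9 -264.     6. ]]
handle top tri (array([ 451.66636624, -308.91353615,  140.50926659]), np.float64(2.2382739424312814))
slot tri (array([515.39473582,  87.08206904,  93.37982108]), np.float64(1.6772463950082115))
stand corners side [[ 411.5 -272.4   65. ]
 [ 420.7 -347.2   65. ]
 [ 490.9 -341.2   65. ]]
```

```bash
python3 -m pendant '[[-40,53,0,0],[-80,106,0,0],[-120,159,0,0],[-160,212,0,0],[-200,265,0,-2],[-240,318,0,-3],[-280,370,0,-4],[-312,413,0,-4.5]]'; python3 -m pendant '[[-4,5,0,0],[-7,9,0,0],[-7,9,0,0]]'
python3 - <<'E'
from h import *
p,ps=shot("wrist"); print(ps[1],np.degrees(ps[2]['tcp_rot']))
cv2.imwrite("pics/w1.png",p["pixels"][:,:,::-1])
E
```

```text
t: 2.25
eef_pos: [501.7, 111.5, 214.9]
tcp_rot: [3.141, -0.0, 1.191]
ft_force: [-0.5, 1.4, 1.2]
opening: 0.999
t: 2.62
eef_pos: [507.1, 102.6, 214.9]
tcp_rot: [3.141, -0.001, 1.192]
ft_force: [0.6, 0.4, 0.2]
opening: 0.996
[507.08856424 102.56559711 214.93812503] [ 1.79975296e+02 -2.88887781e-02  6.82911861e+01]
```

View pics/w1.png

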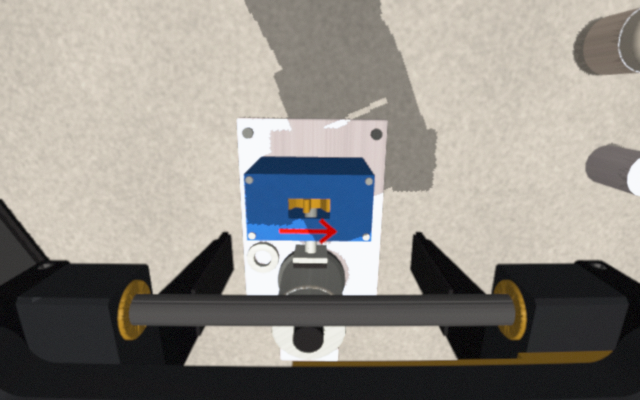

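Run:
```python
from h import *
p,ps=shot("wrist")
crop(p,225,140,395,260,4.5,"w1c")
def show(): 
    ys=np.arange(-18,19,6); 
h=onz(p,[(245,181),(373,180),(371,241),(247,240)],100,ps);print(h.round(1),h.mean(0))
a=np.radians(-21.8);print(onz(p,[(309,209)],100,ps))
c=onz(p,[(248.5,133),(376.5,134)],10,ps);print(c,np.degrees(np.arctan2(*(c[1]-c[0])[1::-1])))
```

```text
[[472.5  45.3 100. ]
 [511.5 145.6 100. ]
 [563.2 125.6 100. ]
 [521.7  24.  100. ]] [517.22365244  85.11030735 100.        ]
[[515.32161729  85.93687084 100.        ]]
[[438.78980943  44.28700845  10.        ]
 [490.28302014 170.48809079  10.        ]] 67.8033070188973
```

View pics/w1c.png

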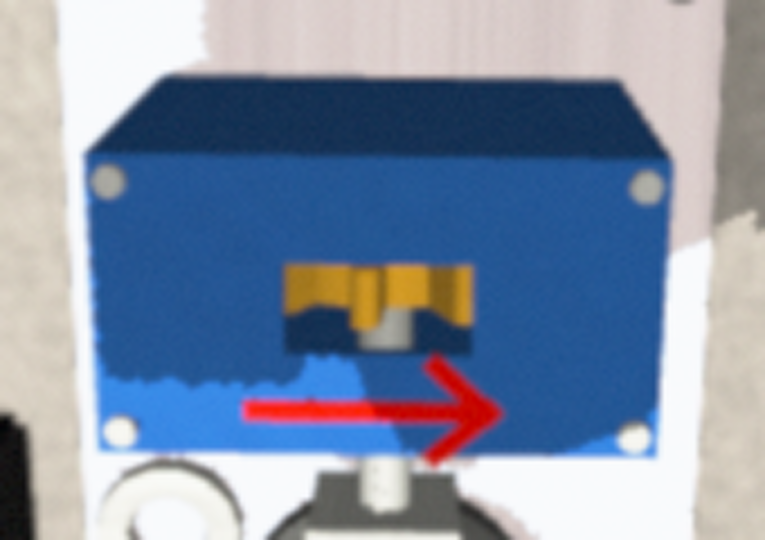

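```bash
python3 -m pendant '[[-55,14,0,-5],[-110,28,0,-10],[-165,42,0,-15],[-220,56,0,-20],[-275,70,0,-25],[-330,84,0,-28.3],[-380,95,0,-28.3],[-401,99.5,0,-28.3]]'; python3 -m pendant '[[0,0,0,0],[0,0,0,0]]'
python3 - <<'E'
from h import *
p,ps=shot("wrist"); print(ps[1],np.degrees(ps[2]['tcp_rot']))
cv2.imwrite("pics/w2.png",p["pixels"][:,:,::-1])
crop(p,230,140,410,275,4.4,"w2c")
E
```

```text
t: 3.72
eef_pos: [451.2, -307.9, 214.7]
tcp_rot: [3.141, -0.0, 1.686]
ft_force: [0.7, 1.3, 1.1]
opening: 1.005
t: 3.98
eef_pos: [451.5, -306.4, 214.7]
tcp_rot: [3.141, -0.001, 1.687]
ft_force: [0.1, 0.5, 0.6]
opening: 0.999
[ 451.5014988  -306.446204    214.69576118] [ 1.79967430e+02 -3.88651652e-02  9.66385013e+01]
```

View pics/w2.png

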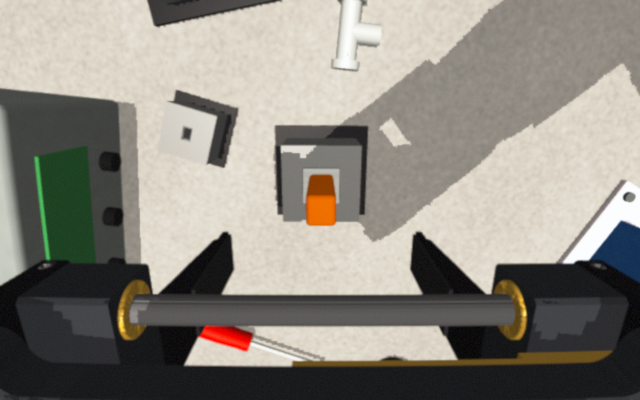

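View pics/w2c.png

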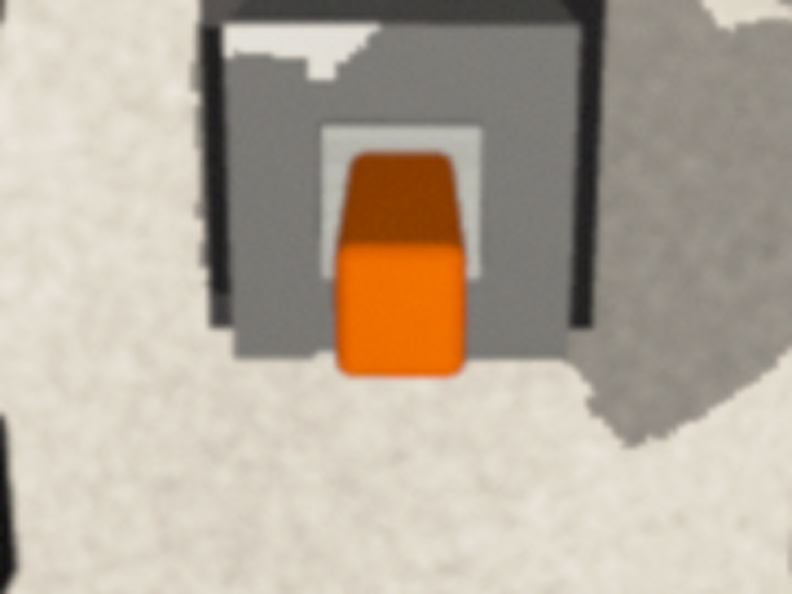

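Run:
```python
from h import *
p,ps=shot("wrist")
f=lambda L:np.array(L)/4.4+np.array([230,140])-0.4
R=ps[0]
for nm,L,z in(("handle",[(337,310),(465,310),(400,243),(400,377)],145),("collar",[(321,200),(482,200),(400,126)],71),("stand",[(225,24),(580,24),(568,358),(234,358)],65)):
    X=onz(p,f(L),z,ps); T=(X-ps[1])@R; print(nm,T.round(1)[:,:2].tolist(),X.mean(0).round(1))
```

```text
handle [[-12.8, -0.9], [8.2, -0.8], [-2.4, -12.3], [-2.5, 10.9]] [ 451.1 -308.8  145. ]
collar [[-19.4, -0.9], [14.5, -0.9], [-2.7, -16.8]] [ 445.8 -309.5   71. ]
stand [[-39.1, -37.2], [34.7, -37.1], [34.4, 36.7], [-39.6, 36.6]] [ 451.7 -308.7   65. ]
```

```bash
python3 -m pendant '[[-2.4,-0.4,25,0],[-2.4,-0.4,55,0],[-2.4,-0.4,85,0],[-2.4,-0.4,110,0],[-2.4,-0.4,128,0],[-2.4,-0.4,138,0],[-2.4,-0.4,138,0],[-2.4,-0.4,138,0]]' 0; python3 -m pendant '[[0,0,0,0],[0,0,0,0],[0,0,0,0],[0,0,0,0],[0,0,0,0],[0,0,0,0],[0,0,0,0],[0,0,0,0]]' 1; python3 -c "
from cell import env;s=env.state();print(s['opening']*95,s['ft_force'])"
```

```text
t: 5.08
eef_pos: [451.9, -308.8, 77.5]
tcp_rot: [3.14, 0.0, 1.688]
ft_force: [0.0, 0.1, -0.1]
opening: 0.996
t: 6.08
eef_pos: [451.9, -308.8, 77.5]
tcp_rot: [3.14, 0.0, 1.688]
ft_force: [0.7, 0.6, 0.6]
opening: 0.231
21.967119513649344 [0.72466008 0.57330059 0.63110621]
```

```bash
python3 -m pendant '[[0,0,-8,0],[0,0,-20,0],[0,0,-40,0],[0,0,-65,0],[0,0,-90,0],[0,0,-115,0],[0,0,-135,0],[0,0,-143,0]]'; python3 -m pendant '[[0,0,0,0],[0,0,0,0]]';  python3 - <<'E'
from h import *
p,ps=shot("wrist"); print(ps[1],np.degrees(ps[2]['tcp_rot']),ps[2]['opening'],ps[2]['ft_force'])
crop(p,220,100,420,275,4,"w3c")
p,_=shot("side"); crop(p,300,160,450,320,3.7,"s3c")
E
```

```text
t: 7.08
eef_pos: [451.9, -308.9, 222.3]
tcp_rot: [3.139, 0.002, 1.688]
ft_force: [0.2, -0.2, -1.8]
opening: 0.235
t: 7.32
eef_pos: [451.7, -308.7, 221.8]
tcp_rot: [3.139, 0.001, 1.688]
ft_force: [-0.2, 0.6, -0.7]
opening: 0.23
[ 451.66420541 -308.70706922  221.79237585] [1.79867062e+02 8.00318797e-02 9.66937405e+01] 0.22979421012266235 [-0.19472414  0.6458282  -0.6799865 ]
```

View pics/w3c.png

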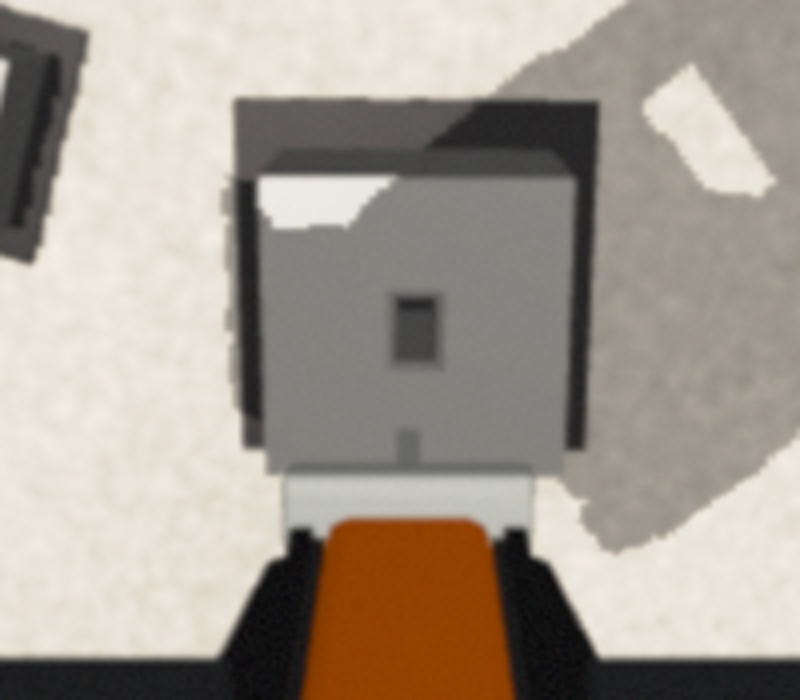

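View pics/s3c.png

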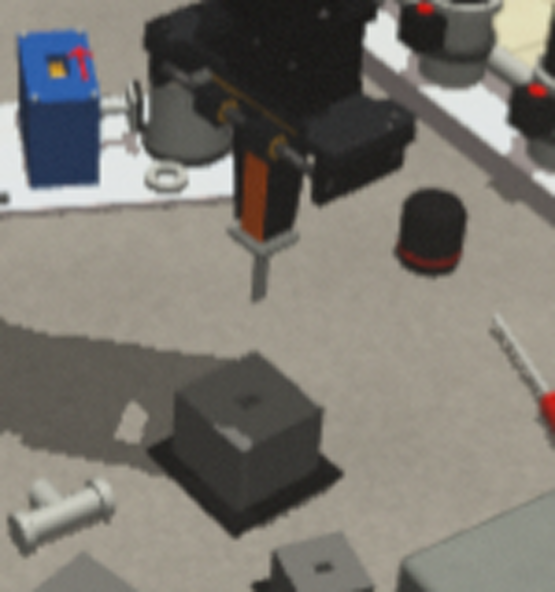

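```bash
python3 -m pendant '[[40,11,0,4],[90,25,0,8],[140,39,0,12],[195,54,0,17],[250,69,0,22],[305,85,0,26],[350,97,0,28.7],[375.4,104.1,0,28.7]]'; python3 -m pendant '[[0,0,0,0],[0,0,0,0],[0,0,0,0]]';  python3 - <<'E'
from h import *
p,ps=shot("wrist"); print(ps[1],np.degrees(ps[2]['tcp_rot']),ps[2]['opening'],ps[2]['ft_force'])
crop(p,220,110,420,285,4,"w4c")
p,_=shot("side"); crop(p,270,90,400,220,4.5,"s4c")
E
```

```text
t: 8.43
eef_pos: [511.2, 78.4, 220.9]
tcp_rot: [3.14, 0.0, 1.188]
ft_force: [1.0, 0.4, -0.7]
opening: 0.233
t: 8.8
eef_pos: [511.1, 77.5, 220.8]
tcp_rot: [3.14, 0.0, 1.187]
ft_force: [0.1, -0.3, -0.9]
opening: 0.229
[511.10409821  77.46108079 220.78752968] [1.79930000e+02 2.32550906e-02 6.79900310e+01] 0.22884463619552045 [ 0.13095714 -0.29763714 -0.89916664]
```

View pics/w4c.png

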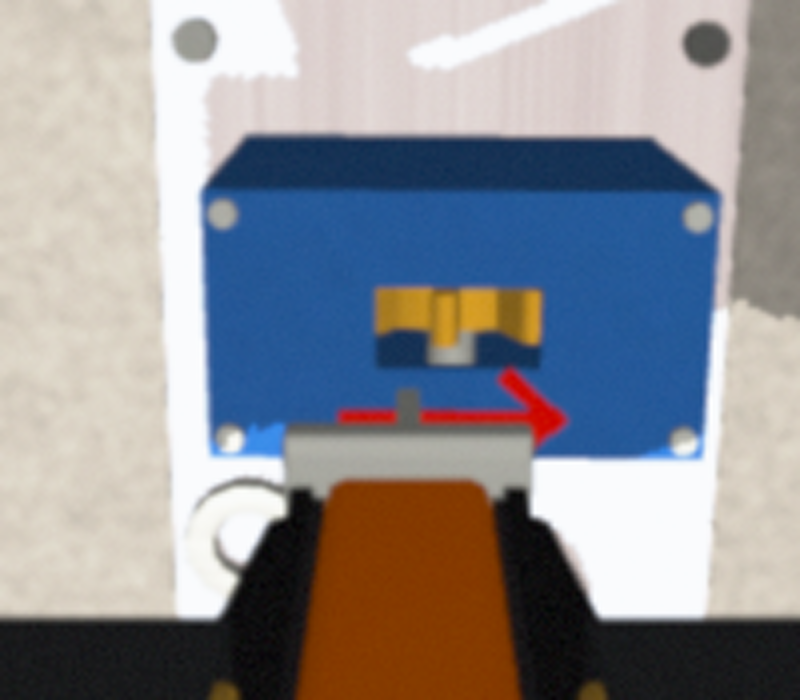

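View pics/s4c.png

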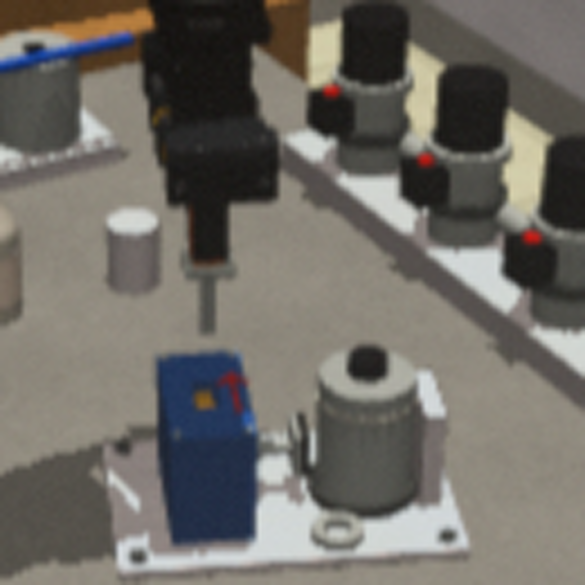

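Run:
```python
from h import *
p,ps=shot("wrist"); R=ps[0]
f=lambda L:np.array(L)/4+np.array([220,110])-0.4
T=lambda L,z:((onz(p,f(L),z,ps)-ps[1])@R).round(1)
print(T([(458.5,328),(375,328),(542,328),(458,288),(458,368)],100))
print("tooth",T([(433,295),(458,295)],94))
print("tip",T([(397,390),(420,390)],ps[1][2]-64.5))
print("model tip edge px",(proj(p,ps[1]+R@np.array([0,-5,64.5]),ps)-[220,110]+.4)*4)
pp,_=shot("side"); print("side tip px",proj(pp,ps[1]+R@np.array([0,0,64.5])),"slot",proj(pp,[515.2,86,100]))
```

```text
[[  9.1   0.  120.9]
 [ -8.9   0.  120.9]
 [ 27.2   0.  120.9]
 [  8.9  -8.8 120.9]
 [  9.1   9.1 120.9]]
tooth [[  3.7  -5.8 126.9]
 [  9.2  -5.8 126.9]]
tip [[-3.7 -4.  64.5]
 [ 0.4 -4.  64.5]]
model tip edge px [[417.84153532 384.34634399]]
side tip px [[316.05103319 163.50426866]] slot [[315.84606682 177.23311046]]
```

```bash
python3 -m pendant '[[0,-0.7,12,0],[0,-0.7,28,0],[0,-0.7,42,0],[0,-0.7,48,0],[0,-0.7,50,0],[0,-0.7,50,0]]'; python3 -m pendant '[[0,0,2.5,0],[0,0,5,0],[0,0,7.5,0],[0,0,10,0],[0,0,12.5,0],[0,0,12.5,0]]';  python3 - <<'E'
from h import *
p,ps=shot("wrist"); print(ps[1],np.degrees(ps[2]['tcp_rot']),ps[2]['opening'],ps[2]['ft_force'],ps[2]['moment'])
crop(p,220,110,420,285,4,"w5c")
p,_=shot("side"); crop(p,270,90,400,220,4.5,"s5c")
E
```

```text
t: 9.75
eef_pos: [510.8, 78.1, 171.1]
tcp_rot: [3.14, 0.0, 1.187]
ft_force: [-0.3, -0.6, -0.9]
opening: 0.233
t: 10.5
eef_pos: [510.7, 78.0, 158.4]
tcp_rot: [3.14, 0.0, 1.187]
ft_force: [0.4, -0.3, -0.5]
opening: 0.227
[510.70569721  78.04241793 158.39525064] [1.79913836e+02 1.31247320e-02 6.80045414e+01] 0.2271790845584762 [ 0.36432875 -0.25160106 -0.50358562] [-0.02599894  0.02214969 -0.02899041]
```

View pics/w5c.png

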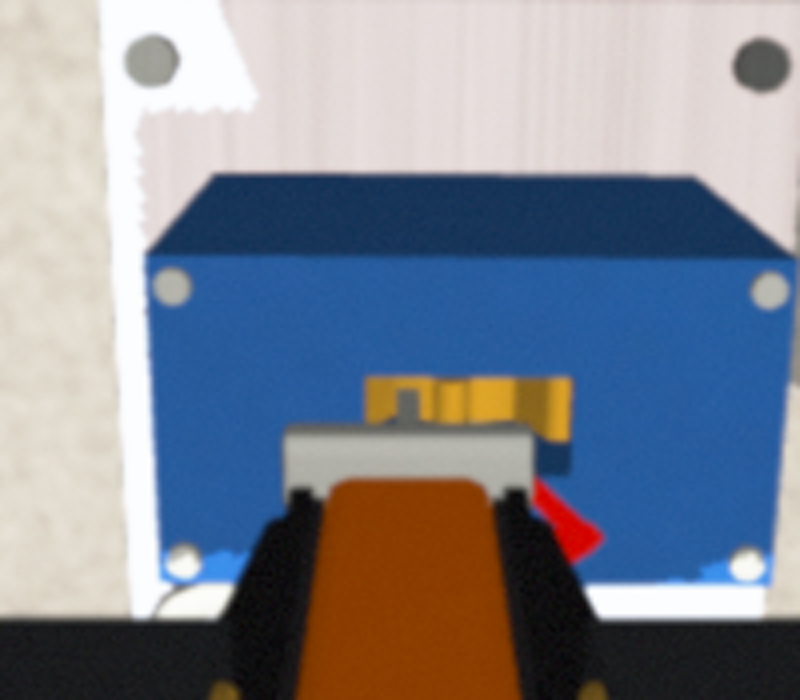

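View pics/s5c.png

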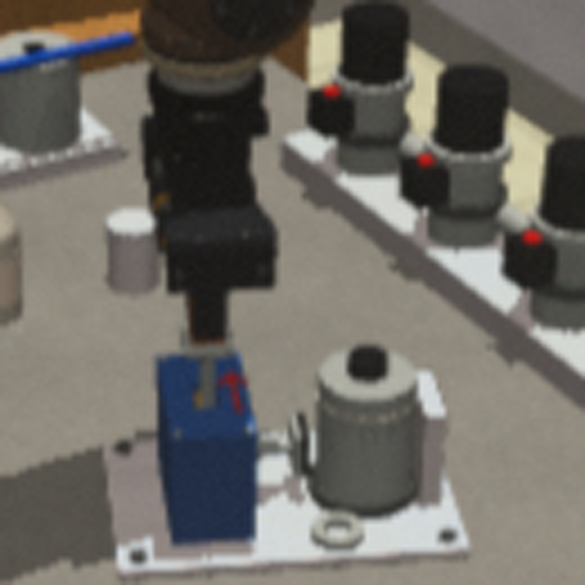

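```bash
python3 - <<'E'
from h import *
p,ps=shot("wrist"); R=ps[0]
f=lambda L:np.array(L)/4+np.array([220,110])-0.4
T=lambda L,z:((onz(p,f(L),z,ps)-ps[1])@R).round(1)
print(T([(468,377),(366,377),(571,377),(537,474)],100),T([(408,388)],93.9), T([(366,377),(366,422)],90))
E
python3 -m pendant '[[0,0,2.5,0],[0,0,5,0],[0,0,7.5,0],[0,0,9.5,0],[0,0,9.5,0]]'
python3 -m pendant '[[1,0,0,0],[2,0,0,0],[3,0,0,0],[4,0,0,0],[4,0,0,0]]'
```

```text
[[ 8.6 -8.2 58.6]
 [-8.9 -8.2 58.6]
 [26.3 -8.2 58.6]
 [20.9  9.6 58.6]] [[-1.7 -4.3 64.7]] [[-9.3 -5.1 68.6]
 [-9.3  3.4 68.6]]
t: 11.28
eef_pos: [510.8, 78.0, 149.0]
tcp_rot: [3.14, 0.0, 1.187]
ft_force: [0.8, 0.6, -1.7]
opening: 0.23
t: 11.9
eef_pos: [512.2, 81.7, 149.0]
tcp_rot: [3.14, 0.0, 1.187]
ft_force: [-0.6, -3.1, 0.3]
opening: 0.227
```

```bash
python3 -m pendant '[[2,0,0,0],[4,0,0,0],[6,0,0,0],[8,0,0,0],[10,0,0,0],[10,0,0,0]]'
python3 -m pendant '[[2,0,0,0],[4,0,0,0],[6,0,0,0],[8,0,0,0],[9,0,0,0],[9,0,0,0]]'
python3 - <<'E'
from h import *
p,ps=shot("wrist"); print(ps[1],ps[2]['ft_force'],ps[2]['moment'], 'clamp xy',(ps[1][:2]-[515.2,86])@np.array([[.927,.375],[-.375,.927]]))
crop(p,220,110,420,285,4,"w6c")
E
```

```text
t: 12.65
eef_pos: [516.0, 91.1, 148.9]
tcp_rot: [3.14, 0.0, 1.187]
ft_force: [0.6, -2.8, -1.2]
opening: 0.229
t: 13.4
eef_pos: [519.4, 99.6, 148.9]
tcp_rot: [3.14, 0.0, 1.187]
ft_force: [-2.2, -2.6, 0.1]
opening: 0.229
[519.44760032  99.62522641 148.93258864] [-2.17462338 -2.58115096  0.07022765] [-0.58854582  0.29491844  0.02837355] clamp xy [-1.17193441 14.223435  ]
```

View pics/w6c.png

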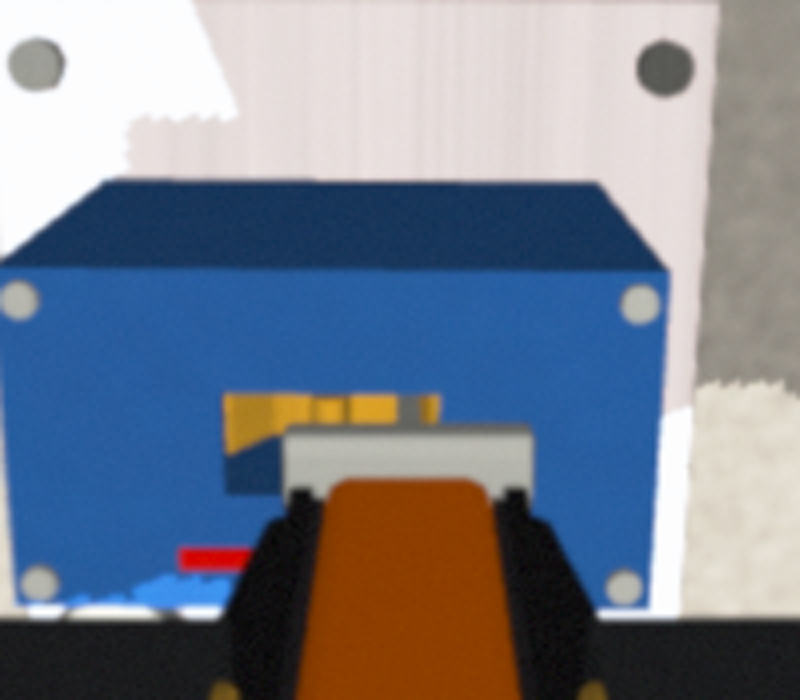

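```bash
python3 -m pendant '[[-1.5,0,-2,0],[-2,0,-8,0],[-2,0,-14.5,0],[-8,0,-15,0],[-15,0,-15,0],[-22.5,0,-15,0],[-22.5,0,-15,0]]'
python3 -m pendant '[[0,0,3,0],[0,0,6,0],[0,0,9,0],[0,0,12,0],[0,0,15,0],[0,0,15,0]]'
python3 -m pendant '[[2,0,0,0],[4,0,0,0],[6,0,0,0],[8,0,0,0],[10,0,0,0],[10,0,0,0]]'
python3 - <<'E'
from h import *
p,ps=shot("wrist"); print(ps[1],ps[2]['ft_force'],ps[2]['moment'], 'clamp xy',(ps[1][:2]-[515.2,86])@np.array([[.927,.375],[-.375,.927]]))
crop(p,220,110,420,285,4,"w7c")
E
```

```text
t: 14.32
eef_pos: [510.8, 78.1, 163.8]
tcp_rot: [3.14, 0.0, 1.186]
ft_force: [0.5, -0.4, -1.6]
opening: 0.228
t: 15.08
eef_pos: [510.7, 78.2, 148.6]
tcp_rot: [3.141, 0.0, 1.186]
ft_force: [-0.0, 0.7, -1.0]
opening: 0.23
t: 15.82
eef_pos: [514.5, 87.5, 148.6]
tcp_rot: [3.141, 0.0, 1.186]
ft_force: [-1.1, -2.6, 0.7]
opening: 0.233
[514.49759561  87.54275712 148.63263633] [-1.09001417 -2.60099857  0.69279102] [-0.5166182   0.20598981 -0.01187598] clamp xy [-1.22966279  1.1667342 ]
```

View pics/w7c.png

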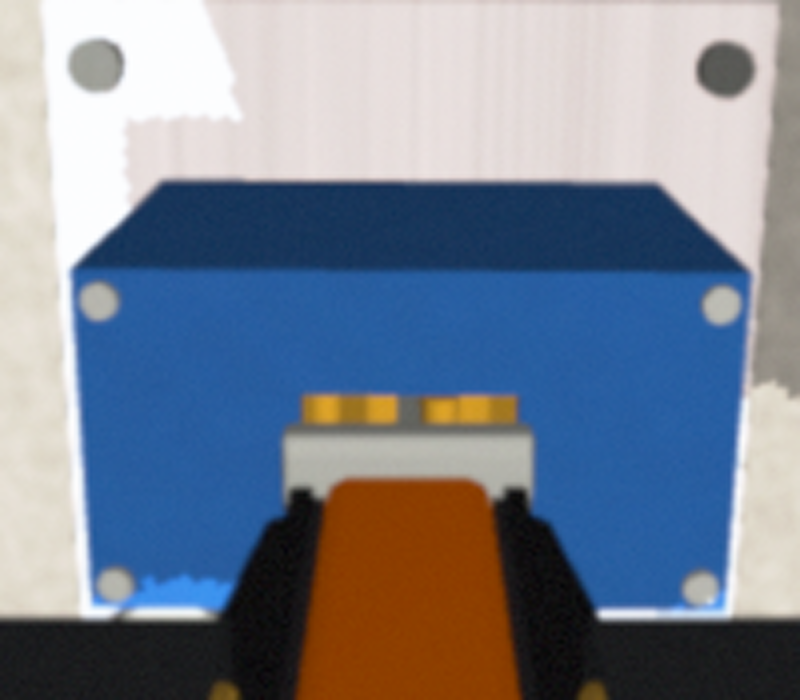

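```bash
python3 -m pendant '[[1,0,0,0],[2,0,0,0],[3,0,0,0],[3,0,0,0]]'
python3 -m pendant '[[1,0,0,0],[2,0,0,0],[3,0,0,0],[3,0,0,0]]'
python3 -m pendant '[[1,0,0,0],[2,0,0,0],[3,0,0,0],[3,0,0,0]]'
python3 -m pendant '[[1,0,0,0],[2,0,0,0],[2.5,0,0,0],[2.5,0,0,0]]'
```

```text
t: 16.38
eef_pos: [515.6, 90.4, 148.5]
tcp_rot: [3.141, 0.0, 1.186]
ft_force: [-0.7, -3.4, -2.6]
opening: 0.23
t: 16.88
eef_pos: [516.6, 93.3, 148.4]
tcp_rot: [3.141, 0.0, 1.186]
ft_force: [-0.6, -2.5, -3.4]
opening: 0.229
t: 17.38
eef_pos: [517.8, 96.2, 148.5]
tcp_rot: [3.141, 0.0, 1.186]
ft_force: [-0.8, -2.5, -1.6]
opening: 0.232
t: 17.88
eef_pos: [518.8, 98.6, 148.5]
tcp_rot: [3.141, -0.0, 1.186]
ft_force: [-1.6, -2.6, -0.9]
opening: 0.232
```

Run:
```python
from h import *
p,ps=shot("wrist"); print(ps[1],ps[2]['ft_force'],ps[2]['moment'], 'clamp xy',(ps[1][:2]-[515.2,86])@np.array([[.927,.375],[-.375,.927]]))
crop(p,220,110,420,285,4,"w8c")
p,_=shot("side"); crop(p,290,140,390,220,6,"s8c")
```

```text
[518.7809511   98.56445615 148.50606309] [-1.60252664 -2.6146394  -0.88715978] [-0.73200073  0.2875146  -0.01837383] clamp xy [-1.39212939 12.99010752]
```

View pics/w8c.png

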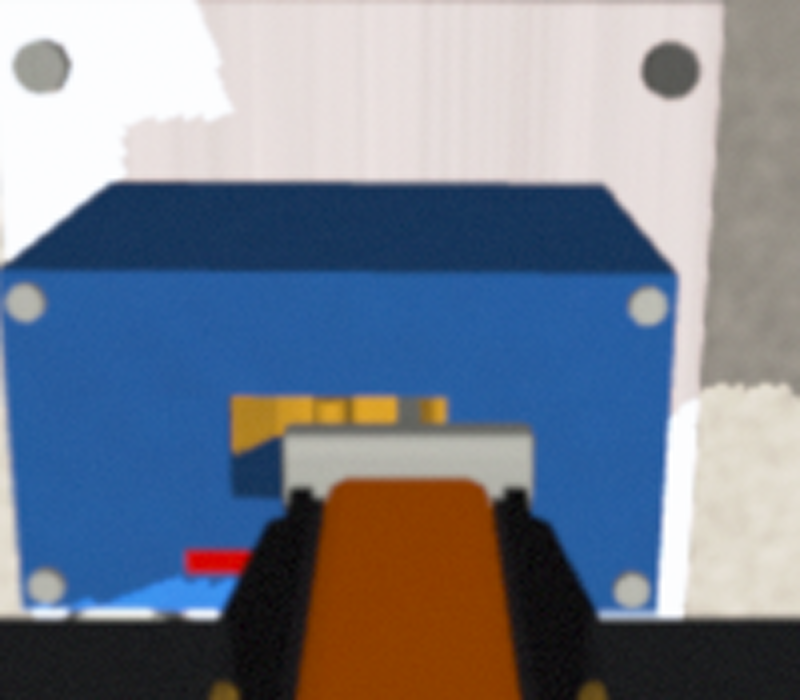

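View pics/s8c.png

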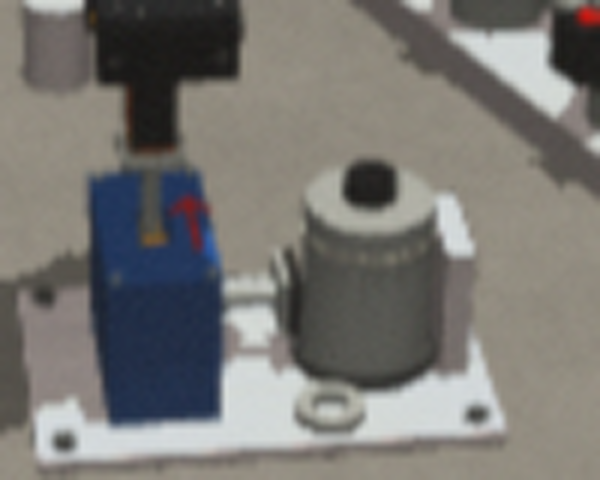

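```bash
python3 -m pendant '[[-1.5,0,-2,0],[-2,0,-8,0],[-2,0,-14.5,0],[-8,0,-15,0],[-15,0,-15,0],[-21.5,0,-15,0],[-21.5,0,-15,0]]'
python3 -m pendant '[[0,0,3,0],[0,0,6,0],[0,0,9,0],[0,0,12,0],[0,0,15,0],[0,0,15,0]]'
python3 -m pendant '[[2,0,0,0],[4,0,0,0],[5,0,0,0],[6,0,0,0],[6,0,0,0]]'
python3 -m pendant '[[1,0,0,0],[2,0,0,0],[3,0,0,0],[3,0,0,0]]'
python3 -m pendant '[[1,0,0,0],[2,0,0,0],[3,0,0,0],[3,0,0,0]]'
```

```text
t: 18.85
eef_pos: [510.5, 78.1, 163.4]
tcp_rot: [3.141, 0.0, 1.186]
ft_force: [-0.1, 0.0, -0.4]
opening: 0.232
t: 19.6
eef_pos: [510.4, 78.1, 148.1]
tcp_rot: [-3.142, 0.0, 1.186]
ft_force: [-1.0, 0.2, -1.5]
opening: 0.229
t: 20.23
eef_pos: [512.7, 83.6, 148.2]
tcp_rot: [3.142, 0.0, 1.186]
ft_force: [-1.1, -3.5, 0.1]
opening: 0.23
t: 20.72
eef_pos: [513.8, 86.5, 148.2]
tcp_rot: [3.141, 0.0, 1.186]
ft_force: [-0.6, -2.6, 0.2]
opening: 0.229
t: 21.22
eef_pos: [515.0, 89.4, 148.1]
tcp_rot: [3.142, 0.0, 1.186]
ft_force: [-0.3, -2.4, -0.4]
opening: 0.226
```

```bash
python3 -m pendant '[[1,0,0,0],[2,0,0,0],[3,0,0,0],[3,0,0,0]]'
python3 -m pendant '[[1,0,0,0],[2,0,0,0],[3,0,0,0],[3,0,0,0]]'
python3 -m pendant '[[1,0,0,0],[2,0,0,0],[3,0,0,0],[3.5,0,0,0],[3.5,0,0,0]]'
python3 - <<'E'
from h import *
p,ps=shot("wrist"); print(ps[1],ps[2]['ft_force'],ps[2]['moment'], 'clamp xy',(ps[1][:2]-[515.2,86])@np.array([[.927,.375],[-.375,.927]]))
crop(p,220,110,420,285,4,"w9c")
p,_=shot("side"); crop(p,290,140,390,220,6,"s9c")
E
```

```text
t: 21.72
eef_pos: [516.0, 92.3, 148.1]
tcp_rot: [-3.141, 0.0, 1.186]
ft_force: [-1.5, -2.7, -3.3]
opening: 0.233
t: 22.22
eef_pos: [517.2, 95.2, 148.1]
tcp_rot: [-3.141, 0.0, 1.186]
ft_force: [-1.3, -2.2, -1.1]
opening: 0.232
t: 22.85
eef_pos: [518.5, 98.5, 148.1]
tcp_rot: [-3.141, -0.0, 1.186]
ft_force: [-0.4, -2.9, -0.2]
opening: 0.232
[518.51703686  98.49755444 148.07360428] [-0.43989569 -2.92273653 -0.1793555 ] [-0.64460011  0.27884613 -0.02207813] clamp xy [-1.61168975 12.82912179]
```

View pics/w9c.png

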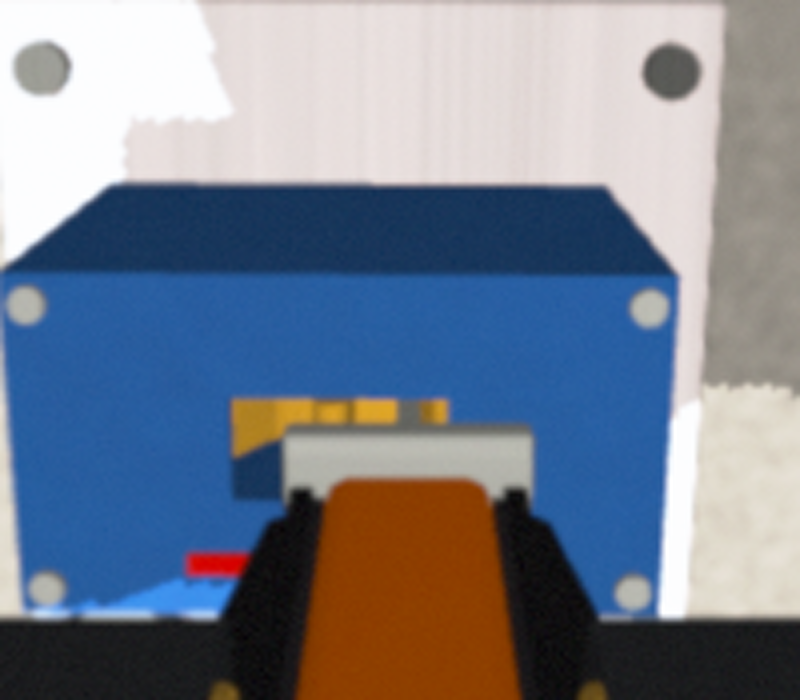

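View pics/s9c.png

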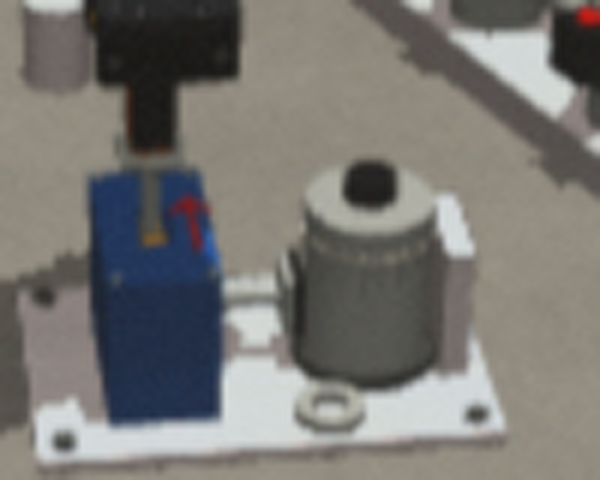

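```bash
python3 -m pendant '[[-1.5,0,-2,0],[-2,0,-8,0],[-2,0,-14.5,0],[-8,0.4,-15,0],[-15,0.4,-15,0],[-21.5,0.4,-15,0],[-21.5,0.4,-15,0]]'
python3 -m pendant '[[0,0,3,0],[0,0,6,0],[0,0,9,0],[0,0,12,0],[0,0,14.5,0],[0,0,14.5,0]]'
python3 -m pendant '[[2,0,0,0],[3,0,0,0],[4,0,0,0],[4,0,0,0]]'
python3 -m pendant '[[0.7,0,0,0],[1.4,0,0,0],[2,0,0,0],[2,0,0,0]]'
python3 -m pendant '[[0.7,0,0,0],[1.4,0,0,0],[2,0,0,0],[2,0,0,0]]'
```

```text
t: 23.82
eef_pos: [510.6, 77.9, 163.0]
tcp_rot: [-3.141, 0.0, 1.185]
ft_force: [0.4, 0.5, -1.2]
opening: 0.23
t: 24.58
eef_pos: [510.5, 77.9, 148.3]
tcp_rot: [-3.141, 0.0, 1.185]
ft_force: [0.4, -0.5, -0.1]
opening: 0.231
t: 25.08
eef_pos: [512.1, 81.6, 148.4]
tcp_rot: [-3.141, 0.0, 1.185]
ft_force: [-0.7, -1.3, -0.5]
opening: 0.231
t: 25.58
eef_pos: [512.8, 83.4, 148.4]
tcp_rot: [-3.141, 0.0, 1.185]
ft_force: [-2.1, -2.9, 0.7]
opening: 0.231
t: 26.08
eef_pos: [513.6, 85.4, 148.4]
tcp_rot: [-3.141, 0.0, 1.185]
ft_force: [-1.0, -3.3, 0.4]
opening: 0.231
```

```bash
for i in 1 ; do python3 -m pendant '[[0.7,0,0,0],[1.4,0,0,0],[2,0,0,0],[2,0,0,0]]'; done
python3 -m pendant '[[0.7,0,0,0],[1.4,0,0,0],[2,0,0,0],[2,0,0,0]]'
python3 -m pendant '[[0.7,0,0,0],[1.4,0,0,0],[2,0,0,0],[2,0,0,0]]'
```

```text
t: 26.58
eef_pos: [514.3, 87.3, 148.4]
tcp_rot: [-3.141, 0.0, 1.185]
ft_force: [-0.9, -2.8, 0.8]
opening: 0.232
t: 27.08
eef_pos: [515.1, 89.2, 148.3]
tcp_rot: [-3.141, 0.0, 1.185]
ft_force: [-0.2, -2.3, -0.7]
opening: 0.229
t: 27.58
eef_pos: [515.4, 89.9, 148.2]
tcp_rot: [-3.14, 0.003, 1.186]
ft_force: [-3.4, -11.6, 2.1]
opening: 0.23
```

Run:
```python
from h import *
p,ps=shot("wrist"); print(ps[1],ps[2]['ft_force'],ps[2]['moment'], 'clamp xy',(ps[1][:2]-[515.2,86])@np.array([[.927,.375],[-.375,.927]]))
crop(p,220,110,420,285,4,"w10c")
p,_=shot("side"); crop(p,290,140,390,220,6,"s10c")
```

```text
[515.35451803  89.93182078 148.20752314] [ -3.37081371 -11.63346764   2.06193743] [-2.91305481  0.75983014  0.02228814] clamp xy [-1.33119458  3.70274213]
```

View pics/w10c.png

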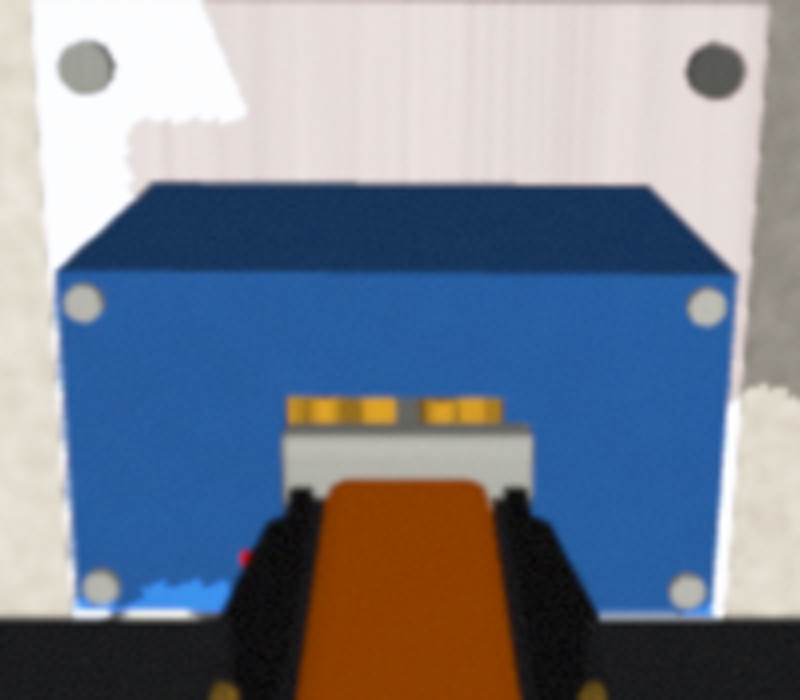

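View pics/s10c.png

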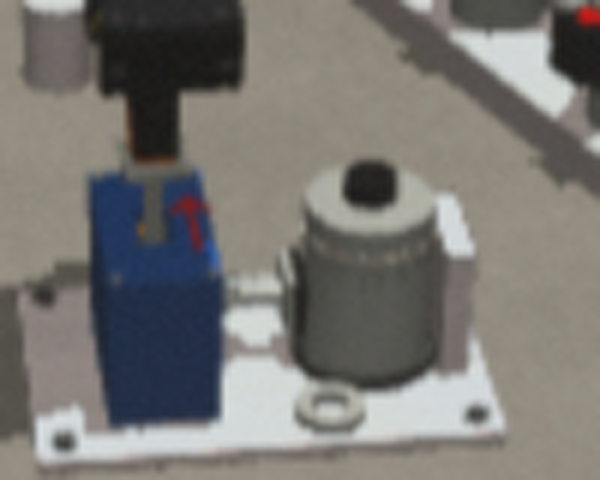

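```bash
python3 -m pendant '[[1.3,0,0,0],[1.5,0,0,0],[1.5,0,0,0]]'; python3 -c "
from cell import env
s=env.state();print(s['ft_force'],s['moment'],s['eef_pos'])"
```

```text
t: 28.05
eef_pos: [515.4, 90.1, 148.2]
tcp_rot: [-3.14, 0.005, 1.187]
ft_force: [-3.2, -12.5, 2.8]
opening: 0.229
[ -3.23746218 -12.45754202   2.8032737 ] [-3.08396648e+00  8.02577553e-01 -1.42445838e-03] [515.4182352   90.13612398 148.17794544]
```

```bash
python3 -m pendant '[[-0.5,0,0,0],[-1.5,0,0,0],[-2.5,0,0,0],[-2.5,0,0,0]]'; python3 -m pendant '[[0,0,-5,0],[0,0,-12,0],[0,0,-22,0],[0,0,-35,0],[0,0,-50,0],[0,0,-65,0],[0,0,-75,0],[0,0,-75,0]]'
python3 - <<'E'
from h import *
p,ps=shot("wrist"); print(ps[1],np.degrees(ps[2]['tcp_rot']),ps[2]['ft_force'],ps[2]['opening'])
crop(p,220,110,420,285,4,"w11c")
p,_=shot("side"); crop(p,290,100,390,220,5,"s11c")
E
```

```text
t: 28.55
eef_pos: [514.5, 88.0, 148.2]
tcp_rot: [-3.14, 0.005, 1.187]
ft_force: [0.3, -0.6, -0.7]
opening: 0.231
t: 29.55
eef_pos: [515.0, 88.3, 223.9]
tcp_rot: [-3.141, 0.004, 1.187]
ft_force: [-1.1, -0.6, -1.5]
opening: 0.231
[515.01485348  88.30666642 223.94325296] [-179.97132186    0.25073676   68.00721813] [-1.10425353 -0.57836585 -1.48757107] 0.2308100770889956
```

View pics/w11c.png

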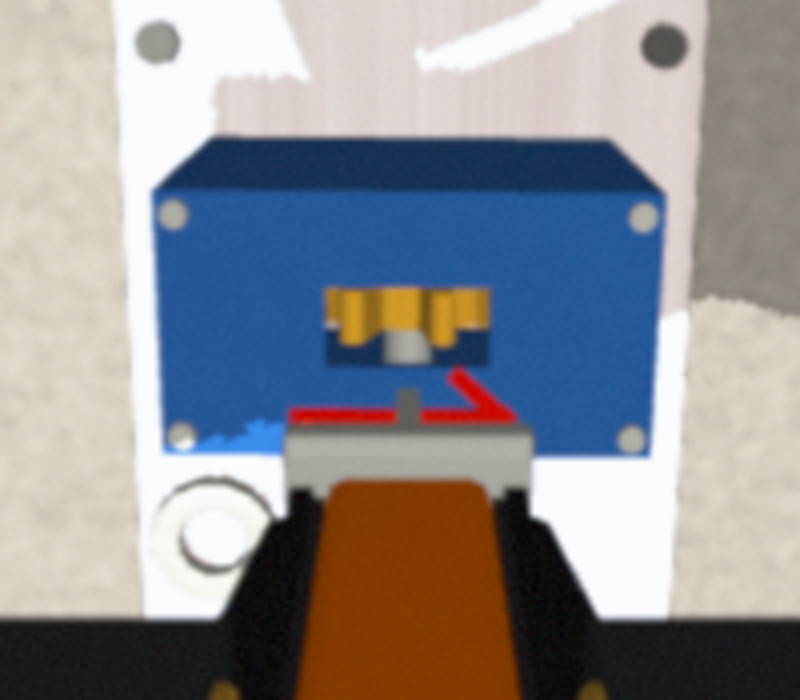

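View pics/s11c.png

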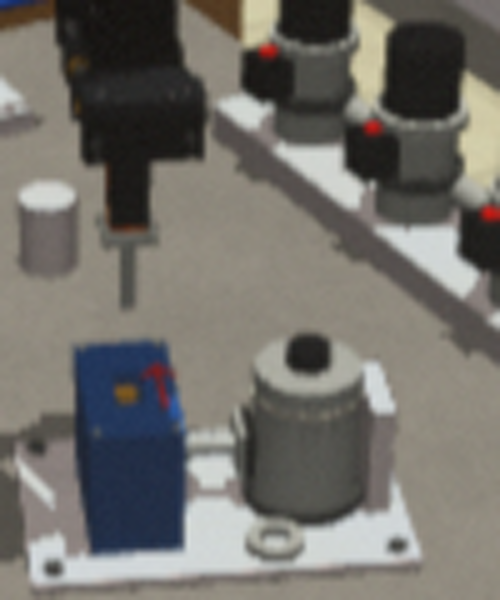

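```bash
python3 -m pendant '[[-40,9,0,-4],[-95,22,0,-8],[-150,35,0,-12],[-205,47,0,-17],[-260,60,0,-22],[-315,73,0,-26],[-365,84,0,-28.7],[-391.9,90.2,0,-28.7]]'; python3 -m pendant '[[0,0,0,0],[0,0,0,0],[0,0,0,0]]';  python3 - <<'E'
from h import *
p,ps=shot("wrist"); R=ps[0]; print(ps[1],np.degrees(ps[2]['tcp_rot']),ps[2]['ft_force'])
crop(p,220,100,420,275,4,"w12c")
d=np.array([451.9,-308.8,77.5])-ps[1]; print("tool delta",(d@R).round(2))
E
```

```text
t: 30.65
eef_pos: [450.6, -311.1, 223.9]
tcp_rot: [-3.136, 0.003, 1.687]
ft_force: [0.6, -0.5, -0.4]
opening: 0.231
t: 31.02
eef_pos: [450.8, -310.1, 223.8]
tcp_rot: [-3.136, 0.002, 1.688]
ft_force: [-0.2, -0.8, -1.4]
opening: 0.233
[ 450.78162096 -310.08678195  223.83582704] [-1.79689060e+02  1.34227690e-01  9.66972023e+01] [-0.1682215  -0.75360889 -1.35043052]
tool delta [  1.49   2.05 146.32]
```

View pics/w12c.png

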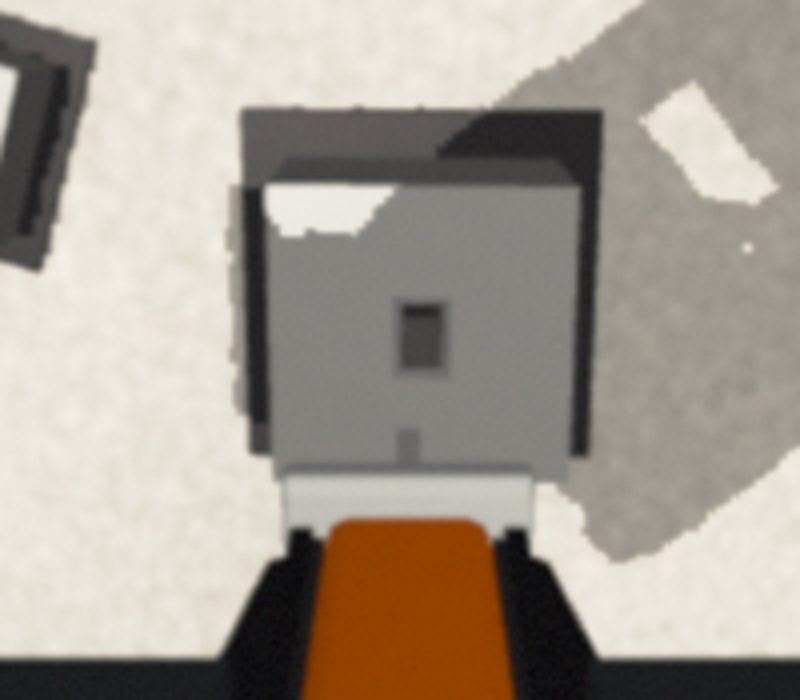

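```bash
python3 -m pendant '[[2.3,1,20,0],[2.3,1.2,42,0],[2.3,1.6,62,0],[2.3,1.8,76,0],[2.3,1.8,82,0],[2.3,1.8,84,0],[2.3,1.8,84,0]]';  python3 - <<'E'
from h import *
p,ps=shot("wrist"); R=ps[0]; print(ps[1],np.degrees(ps[2]['tcp_rot']),ps[2]['ft_force'])
crop(p,220,130,420,275,4,"w13c")
d=np.array([451.9,-308.8,77.5])-ps[1]; print("tool delta",(d@R).round(2))
E
```

```text
t: 31.95
eef_pos: [452.1, -308.0, 140.4]
tcp_rot: [-3.137, 0.003, 1.688]
ft_force: [-0.3, 0.1, -1.9]
opening: 0.226
[ 452.13146734 -308.04279465  140.35517713] [-1.79727260e+02  1.77270880e-01  9.67058042e+01] [-0.34881291  0.09902444 -1.91273626]
tool delta [-5.300e-01 -2.000e-02  6.286e+01]
```

View pics/w13c.png

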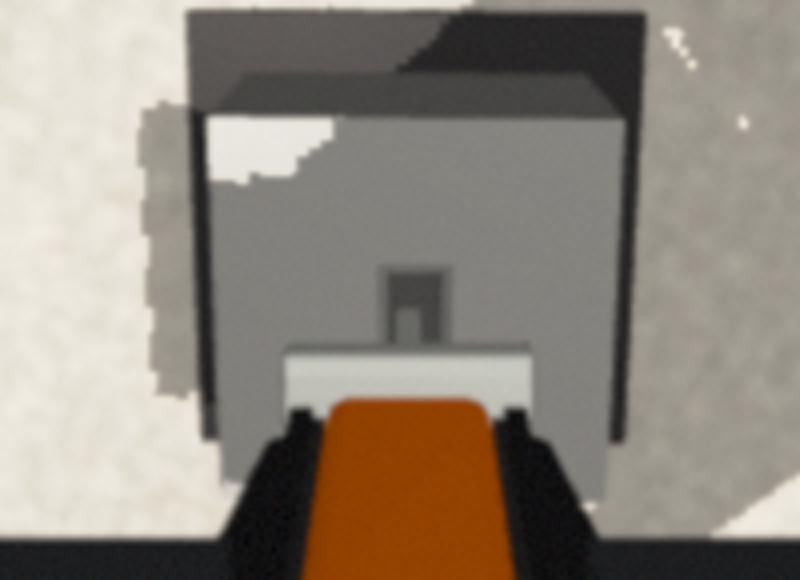

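```bash
python3 -m pendant '[[0.7,0,3,0],[0.7,0,7,0],[0.7,0,11,0],[0.7,0,15,0],[0.7,0,19,0],[0.7,0,23,0],[0.7,0,23,0]]'; python3 -m pendant '[[0,0,6,0],[0,0,12,0],[0,0,18,0],[0,0,24,0],[0,0,30,0],[0,0,35,0],[0,0,37,0],[0,0,37,0]]';  python3 - <<'E'
from h import *
p,ps=shot("wrist"); R=ps[0]; print(ps[1],np.degrees(ps[2]['tcp_rot']),ps[2]['ft_force'],ps[2]['moment'])
cv2.imwrite("pics/w14.png",p["pixels"][:,:,::-1])
p,_=shot("side"); crop(p,320,200,420,310,5,"s14c")
E
```

```text
t: 32.88
eef_pos: [451.9, -307.4, 117.1]
tcp_rot: [-3.137, 0.003, 1.688]
ft_force: [-0.7, 0.7, -0.6]
opening: 0.229
t: 33.88
eef_pos: [451.7, -307.5, 80.0]
tcp_rot: [-3.136, 0.003, 1.688]
ft_force: [-0.1, 1.1, -1.0]
opening: 0.232
[ 451.65931478 -307.49614516   80.01544322] [-1.79703656e+02  1.51005098e-01  9.66995091e+01] [-0.09049203  1.07147477 -0.97282338] [ 0.02296027  0.07395392 -0.00124422]
```

View pics/s14c.png

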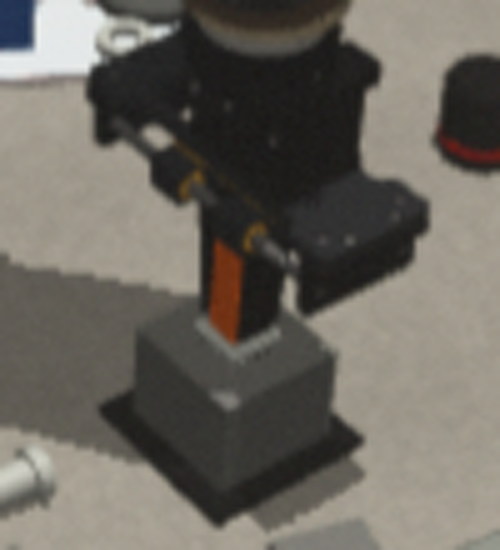

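```bash
python3 -m pendant '[[0,0,0.7,0],[0,0,1.4,0],[0,0,2.0,0],[0,0,2.0,0]]'; python3 -m pendant '[[0,0,0.5,0],[0,0,1,0],[0,0,1,0]]'
```

```text
t: 34.48
eef_pos: [451.7, -307.5, 78.2]
tcp_rot: [-3.137, 0.003, 1.688]
ft_force: [0.2, -0.0, -1.1]
opening: 0.233
t: 34.85
eef_pos: [451.7, -307.6, 77.6]
tcp_rot: [-3.137, 0.003, 1.688]
ft_force: [-1.4, 1.2, 4.3]
opening: 0.232
```

```bash
python3 -m pendant '[[0,0,0,0],[0,0,0,0],[0,0,0,0],[0,0,0,0],[0,0,0,0],[0,0,0,0],[0,0,0,0],[0,0,0,0]]' 0; python3 -m pendant '[[0,0,-10,0],[0,0,-30,0],[0,0,-60,0],[0,0,-90,0],[0,0,-120,0],[0,0,-138,0],[0,0,-138,0],[0,0,-138,0]]';  python3 - <<'E'
from h import *
p,ps=shot("wrist"); R=ps[0]; print(ps[1],np.degrees(ps[2]['tcp_rot']),ps[2]['ft_force'],ps[2]['opening'])
crop(p,230,140,410,275,4.4,"w15c")
p,_=shot("side"); crop(p,280,130,440,290,4,"s15c")
E
```

```text
t: 35.85
eef_pos: [451.7, -307.6, 77.6]
tcp_rot: [-3.137, 0.003, 1.688]
ft_force: [-0.2, -1.0, -0.1]
opening: 0.981
t: 36.85
eef_pos: [452.1, -306.8, 215.1]
tcp_rot: [-3.136, 0.003, 1.688]
ft_force: [0.2, -0.7, -0.7]
opening: 0.997
[ 452.06370008 -306.83213871  215.1148162 ] [-1.79699078e+02  1.48630661e-01  9.67042750e+01] [ 0.19027793 -0.68686595 -0.67498444] 0.9967255540370568
```

View pics/w15c.png

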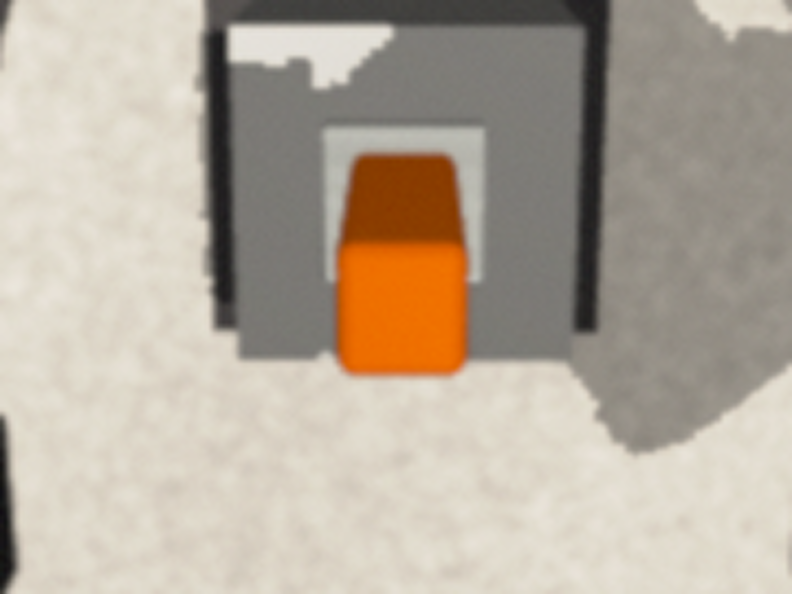

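View pics/s15c.png

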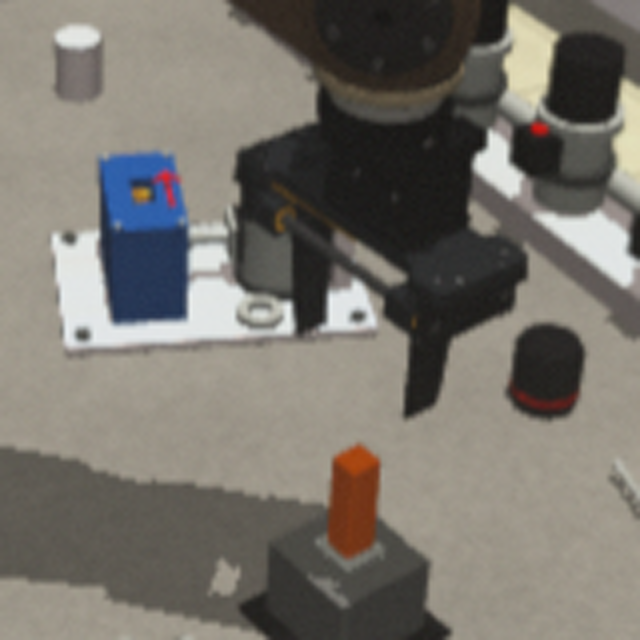

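```bash
python3 -m pendant '[[0,0,-20,0],[0,0,-20,0],[0,0,-20,0]]'; python3 -c "
from cell import job;print(job.job_done())"
```

```text
t: 37.33
eef_pos: [451.9, -306.6, 233.9]
tcp_rot: [-3.135, 0.001, 1.688]
ft_force: [-0.4, -0.3, -0.1]
opening: 0.996
the job is handed in; nothing more can be done
None
```

I lifted the tool out of the middle-sized stand and worked the wheel with four blade strokes along the red arrow. In total it advanced about 3.5 teeth. Drag stayed at about 3 N until the fourth stroke, when it rose to about 13 N and the wheel came up firm. I stopped there, backed off, put the tool back, let go and handed in at 37 s of the 72 s allowed.

Final checks:
- **Tool:** it stands upright with its collar on the stand's top. The wrist view looks essentially the same as before the pick-up. A force of about 4 N showed the collar seating before I released it.
- **Wheel:** the view through the slot after the blade came out showed no visible spring-back.
- **Shoe:** the side picture shows it against the canister. The camera can't resolve the 0.3 mm tolerance, so that rests on the sharp rise in resistance.
- **Bystanders:** the flange and valve cap looked undisturbed in the last pictures. I made no separate measurement of any of the loose things.
- **Small disagreement:** the wrist camera read about 1.6 mm to one side of the jaw centre, so I aligned the blade relative to the slot and pocket in the picture instead.

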